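# Free the blocked well and put the dye bottle away

### The job

A spool of black thread has been left in the end well of the wooden dye caddy where the white bottle with the red cap belongs. Take the spool out and stand it upright in the long bay in the middle of the caddy; after that, stand the red-capped bottle upright in the freed well, lowering it all the way to the floor of the well before you let go. The black bottle stays standing in its own well.

Things in the scene. Friction and masses are not known exactly. Their poses are not given: they have to be found in the camera images.
- caddy: Light wooden dye caddy, fixed open box, 84 (x) x 288 (y) x 26 mm; origin: centre of underside, z up. Floor 8 mm, walls 10 mm thick. In a row along its y: square end wells, 64 x 64 mm inside, centred at y = +102 and -102 mm; between them the cork-floored bay, 64 (x) x 120 (y) mm inside, centred on the origin, empty. One well holds the spool, the other the black bottle; which varies.
- spool: Loose spool of black thread standing in one end well of the caddy, 44 mm in diameter, 50 mm tall, about 60 g; origin: centre of its underside, z up along its axis. Grip it across its diameter; its upper 32 mm stand above the caddy's walls.
- red_cap_bottle: Loose white dye bottle with a red cap, upright on the work surface right of the caddy, 38 mm in diameter, 92 mm tall, about 110 g; origin: centre of its underside, z up. Body up to 53 mm, red cap 24 mm in diameter from 64 to 92 mm up, good to grip. Near it, not needed: a brown bottle with a grey cap (42 x 92 mm) and a flat yellow tin (73 x 22 mm); these three swap places.
- black_bottle: Loose black dye bottle with a grey cap, standing in the other end well of the caddy, 44 mm in diameter, 97 mm tall; origin: centre of its underside, z up along its axis. It stays where it is.

How it is judged:
On the way, in this order (a step that is already met when the one before it is completed fails the run):
1. the spool stands upright on the floor of the middle bay, let go of (x of spool in the frame of caddy between -0.025 and 0.025 m and z of spool in the frame of caddy between 0 and 0.02 m and y of spool in the frame of caddy between -0.055 and 0.055 m and angle between spool's own z axis and vertical below 0.17 rad and contact force between the fingers and spool below 0.2 N), for 0.2 s.
2. the red-capped bottle, still held, is down at the floor of the freed well (within 12 mm) (x of red_cap_bottle in the frame of caddy between -0.025 and 0.025 m and z of red_cap_bottle in the frame of caddy between 0 and 0.02 m and (y of red_cap_bottle in the frame of caddy between -0.127 and -0.077 m or y of red_cap_bottle in the frame of caddy between 0.077 and 0.127 m) and angle between red_cap_bottle's own z axis and vertical below 0.17 rad and contact force between the fingers and red_cap_bottle above 0.5 N), for 0.05 s.
At the end, for the whole second after the job is handed in: Red-capped bottle in the freed well, spool in the middle bay, black bottle in its own well: each upright within 10 degrees, foot within 12 mm of the floor there, bottles within 25 mm of the well centres, spool within 25 mm across and 55 mm along of the bay centre; at rest (x of red_cap_bottle in the frame of caddy between -0.025 and 0.025 m and z of red_cap_bottle in the frame of caddy between 0 and 0.02 m and (y of red_cap_bottle in the frame of caddy between -0.127 and -0.077 m or y of red_cap_bottle in the frame of caddy between 0.077 and 0.127 m) and angle between each of red_cap_bottle, spool, black_bottle's own z axis and vertical below 0.17 rad and x of spool in the frame of caddy between -0.025 and 0.025 m and z of spool in the frame of caddy between 0 and 0.02 m and y of spool in the frame of caddy between -0.055 and 0.055 m and x of black_bottle in the frame of caddy between -0.025 and 0.025 m and z of black_bottle in the frame of caddy between 0 and 0.02 m and (y of black_bottle in the frame of caddy between -0.127 and -0.077 m or y of black_bottle in the frame of caddy between 0.077 and 0.127 m) and linear speed of each of red_cap_bottle, spool below 0.03 m/s); the robot touches nothing.
It fails at once if the black bottle is tipped over or taken out of its well (angle between black_bottle's own z axis and vertical above 0.5 rad or distance of black_bottle from where it was at the start of the episode above 0.04 m).
It also fails if it takes over 53 s, if anything falls off the work surface, if the arm or the gripper's body presses on something with over 40 N, if the wrist force passes 120 N, or if a joint passes its speed limit or range.

### The arm

A 6-joint arm with a two-finger parallel gripper is mounted at the origin on a cart in front of the work surface, level with it; the furniture and walls round the work are solid. World frame = base frame: x ahead of the robot, y to its left, z up, the work surface at z = 0. Lengths are in m, angles in rad, forces in N, time in s.
With the tool pointing down it reaches from about 0.4 to 0.825 m from the base axis. Payload 7 kg.
Tool frame: the origin (TCP) lies at the very end of the fingers, on their centre line; the grasp point (between the pads) lies arm.hold_point_z behind it (arm.hold_point_z is the distance from the TCP to the grasp point, in m); z points along the fingers, y is the line along which they close (so a half turn about z gives the same grasp; the last joint's range is limited). The gripper opens to 88 mm and grips with 3 to 60 N. Pads are 19 mm wide; open, the fingers measure 130 mm over their backs; the gripper's body (78 mm by 193 mm) begins 47 mm behind the grasp point.
Start: joints at [-0.963, 0.359, 0.012, 0, -1.224, -0.288], TCP at [0.212, -0.641, 0.227] pointing down, gripper open.
Joint ranges: [-3.07, 3.07], [-1.43, 2.12], [-1.02, 1.25], [-3.03, 1.67], [-3.05, -0], [-3.03, 3.03]. Speed limits (rad/s): [2.39, 2.39, 3.01, 3.14, 3.14, 3.14].

### API

Orientations are given as [roll, pitch, yaw] about the fixed x, y, z axes, in that order (R = Rz(yaw) Ry(pitch) Rx(roll)).
In Python, from station import arm gives the robot as it stands.
- The arm moves only by the tool inch_along, called after "Emit:" in YAML: its name, and indented under it one key for each argument. Schema: {"type":"object","properties":{"rows":{"type":"object","properties":{"steps":{"type":"array","items":{"type":"array","items":{"type":"number"},"minItems":5,"maxItems":5},"minItems":1,"maxItems":20}},"additionalProperties":false,"required":["steps"]},"force":{"type":"number"},"only":{"type":"string"},"quiet":{"type":"boolean"},"lines":{"type":"string"}},"required":["rows"],"additionalProperties":false}. rows is an object whose key "steps" holds a list of rows, 1 to 20 of them, each of 5 numbers: the finger opening in m, then dx, dy, dz in shares of 0.75 m (1.0 is 0.75 m), then a turn about the tool's z in a scale on which 1.0 is pi rad; each row is the pose to reach, as a shift and turn from the pose commanded when the call began, along the tool's axes at that moment; what a row does not reach only later rows make up. A row lasts 1/12 s, in which the tool goes at most 0.0417 m and 0.125 rad, less where a joint would pass 70% of its speed; a pose out of reach is approached as far as the arm can. The fingers move at their own pace and stop on an object; force is the grip in N (left out, the last holds). Time passes only in rows, so rows that do not move let the fingers close. The tool returns the time, the measured TCP pose, the force, the opening and the grip force at its end. only (a regular expression) keeps the lines of the reply that match it, lines (a string "A,B") keeps lines A to B, and quiet returns only ok. Input that does not fit is refused with a message, and nothing moves.
- arm.get_state(): the state, without advancing time (a new reading comes with each control period).
- arm.grab_frame(name): name is "scene" or "top"; returns the picture (400x640x3 uint8, red, green, blue); there is no depth.
- arm.camera_params(name): a dict with "fx", "fy", "cx", "cy" (pixels), "T" (4x4, takes a point from camera to world coordinates). Camera axes: x right, y down, z forward; pixel columns grow to the right and rows downward; lengths in m; the calibration is good to about 2 mm. A picture is of the moment at which its call begins. camera_params takes no time and is no camera call.
- arm.job_done(): hands the job in; it is judged then, once.
The state is a dict: "t": time; "q": joint angles; "qd": joint speeds; "joint_efforts": joint torques, N m; "eef_pos": TCP position; "ee_rot": TCP orientation; "force": force on the tool from outside, world axes, zero at the start; "moment": the same for the moment, N m; "width": finger opening in m; "gripper_force": force on a finger pad.
Only numpy, scipy, OpenCV 4.12 (cv2) and the standard library are available. Lean on these libraries where they do the work, as an engineer would, in place of code of your own. Each camera call takes 0.05 s, during which the arm holds its last target. There are 200 camera calls.

## Working session

There is one attempt and no reset: what is moved stays moved. The work goes in short steps, Python scripts to look and compute and a tool call to move; the robot and the scene stay as the last step left them, time stands still between calls to the robot, and variables do not carry over. Pictures are saved under pics/ and viewed, at most 10 in all, crops included, and the job is handed in when it is done.

```bash
ls; mkdir -p pics; python3 - <<'E'
from station import arm
import cv2,numpy as np
for n in("scene","top"):
    f=arm.grab_frame(n); cv2.imwrite(f"pics/{n}0.png",f[:,:,::-1]); p=arm.camera_params(n); print(n,[p[k] for k in("fx","fy","cx","cy")]); print(np.round(p["T"],3))
s=arm.get_state(); print(s["t"],s["eef_pos"],s["ee_rot"],s["width"],arm.hold_point_z)
E
```

```text
pics
station.py
scene [393.3985492770277, 393.3985492770277, 314.47607628009683, 196.21538092601142]
[[-0.893 -0.337  0.299  0.233]
 [-0.451  0.674 -0.585  0.616]
 [-0.005 -0.657 -0.754  0.854]
 [ 0.     0.     0.     1.   ]]
top [509.2867764469327, 509.2867764469327, 326.3224086970496, 207.25323329795532]
[[-0.048 -0.972  0.229  0.29 ]
 [-0.999  0.048 -0.005 -0.02 ]
 [-0.006 -0.229 -0.974  1.119]
 [ 0.     0.     0.     1.   ]]
0.1 [ 0.21205739 -0.64038253  0.22574367] [ 3.14015051e+00 -1.31707951e-04 -2.82187282e+00] 0.08779393540772443 0.0188
```

View pics/scene0.png

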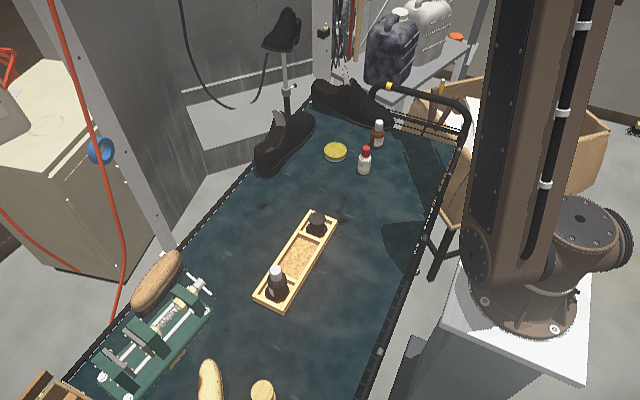

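View pics/top0.png

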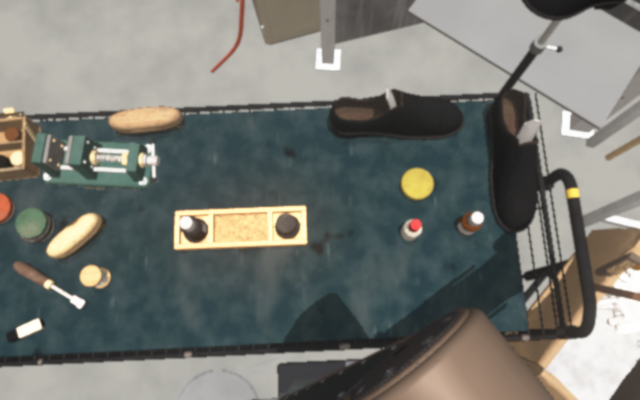

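The scene view has the caddy at about (295,262), the spool at (317,220), the black bottle at (277,283) and the red cap at (366,150). In the top view the caddy spans (174–307, 207–249), with the spool at (287,225), the black bottle at (193,228) and the red cap at (414,226). The spool is in the −y well.

```bash
cat > h.py <<'E'
import cv2,numpy as np
from station import arm
def ray(n,uv):
    p=arm.camera_params(n);T=np.array(p["T"])
    d=T[:3,:3]@np.array([(uv[0]-p["cx"])/p["fx"],(uv[1]-p["cy"])/p["fy"],1]);return T[:3,3],d/np.linalg.norm(d)
def plane(n,uv,z):
    o,d=ray(n,uv);return o+d*(z-o[2])/d[2]
def tri(a,b):
    o1,d1=ray("scene",a);o2,d2=ray("top",b)
    s=np.linalg.lstsq(np.c_[d1,-d2],o2-o1,rcond=None)[0];p,q=o1+s[0]*d1,o2+s[1]*d2
    return (p+q)/2,np.linalg.norm(p-q)
def blob(m,box):
    x0,y0,x1,y1=box;k=np.zeros_like(m);k[y0:y1,x0:x1]=m[y0:y1,x0:x1]
    c=max(cv2.findContours(k,cv2.RETR_EXTERNAL,cv2.CHAIN_APPROX_NONE)[0],key=cv2.contourArea);M=cv2.moments(c)
    return (M["m10"]/M["m00"],M["m01"]/M["m00"]),c
E
python3 - <<'E'
from h import *
I={n:cv2.imread(f"pics/{n}0.png") for n in("scene","top")}
H={n:cv2.cvtColor(I[n],cv2.COLOR_BGR2HSV) for n in I}
B={"scene":(245,200,345,320),"top":(165,200,315,255)}
R={"scene":(345,135,385,165),"top":(395,210,430,245)}
P={"scene":(306,207,329,232),"top":(274,211,300,240)}
red={};sp={}
for n in I:
    m=cv2.inRange(H[n],(0,140,90),(8,255,255))|cv2.inRange(H[n],(170,140,90),(180,255,255))
    red[n],c=blob(m,R[n]);print(n,"red",red[n],cv2.boundingRect(c))
    w=cv2.inRange(H[n],(8,50,120),(30,255,255));_,c=blob(w,B[n])
    r=cv2.minAreaRect(c);print("wood",r);print(cv2.boxPoints(r).round(1).tolist())
    g=cv2.inRange(H[n],(0,0,0),(180,255,75));sp[n],c=blob(g,P[n]);print("spool",sp[n],cv2.boundingRect(c))
    if n=="top":
        for p in cv2.boxPoints(r):print(plane(n,p,.026).round(4))
print("red cap",tri(red["scene"],red["top"]))
print("spool",tri(sp["scene"],sp["top"]))
a=cv2.resize(I["scene"][200:320,245:385],None,fx=4,fy=4,interpolation=2)
b=cv2.resize(I["top"][195:260,165:315],None,fx=5,fy=5,interpolation=2)[:, :800]
cv2.imwrite("pics/a.png",a);cv2.imwrite("pics/b.png",b)
E
```

```text
scene red (365.490514905149, 150.46070460704604) (362, 145, 8, 12)
wood ((294.42645263671875, 259.45587158203125), (37.558189392089844, 112.16006469726562), 30.963754653930664)
[[249.5, 297.8999938964844], [307.20001220703125, 201.6999969482422], [339.3999938964844, 221.0], [281.70001220703125, 317.20001220703125]]
spool (316.4810126582278, 227.43248945147675) (306, 223, 21, 9)
top red (414.89156626506025, 224.45180722891567) (410, 219, 11, 12)
wood ((239.6077880859375, 227.1956787109375), (41.2869873046875, 134.77223205566406), 87.70938873291016)
[[171.5, 209.3000030517578], [306.1000061035156, 203.89999389648438], [307.79998779296875, 245.10000610351562], [173.10000610351562, 250.5]]Traceback (most recent call last):
  File "<stdin>", line 13, in <module>
  File "h.py", line 15, in blob
    return (M["m10"]/M["m00"],M["m01"]/M["m00"]),c
            ~~~~~~~~^~~~~~~~~
ZeroDivisionError: float division by zero
```

```bash
python3 - <<'E'
from h import *
I={n:cv2.imread(f"pics/{n}0.png") for n in("scene","top")}
a=cv2.resize(I["scene"][200:320,245:345],None,fx=4.8,fy=4.8,interpolation=2)
b=cv2.resize(I["top"][195:260,165:315],None,fx=5,fy=5,interpolation=2)
cv2.imwrite("pics/a.png",a);cv2.imwrite("pics/b.png",b)
H=cv2.cvtColor(I["top"],cv2.COLOR_BGR2HSV); print(I["top"][222,270:306].tolist()); print(I["scene"][210:240,317].tolist())
print("red",tri((365.49,150.46),(414.89,224.45)))
E
```

```text
[[221, 254, 255], [202, 251, 254], [178, 241, 252], [189, 247, 253], [197, 250, 254], [166, 229, 243], [119, 158, 176], [97, 112, 126], [95, 105, 118], [95, 105, 118], [96, 107, 119], [94, 105, 117], [93, 103, 114], [93, 103, 114], [93, 103, 115], [94, 104, 115], [92, 102, 114], [90, 100, 112], [89, 100, 111], [88, 98, 110], [88, 97, 109], [89, 98, 109], [87, 96, 107], [86, 94, 105], [83, 92, 103], [76, 84, 96], [71, 79, 90], [74, 85, 98], [92, 119, 138], [133, 186, 216], [172, 236, 250], [194, 249, 254], [212, 253, 255], [221, 254, 255], [219, 254, 255], [188, 246, 254]]
[[81, 79, 70], [81, 81, 79], [79, 85, 93], [82, 90, 94], [84, 92, 100], [87, 93, 100], [90, 92, 104], [94, 99, 108], [95, 98, 108], [84, 90, 101], [90, 97, 105], [96, 103, 110], [92, 100, 110], [88, 92, 103], [86, 95, 102], [58, 65, 75], [50, 60, 73], [57, 62, 74], [55, 63, 77], [49, 57, 70], [52, 59, 75], [55, 64, 75], [49, 63, 74], [59, 66, 81], [57, 66, 80], [51, 58, 72], [46, 52, 62], [133, 192, 229], [222, 255, 255], [217, 254, 252]]
red (array([ 0.48737309, -0.20712623,  0.08108558]), np.float64(0.0012764222694339768))
```

```bash
python3 - <<'E'
import cv2,numpy as np
a=cv2.imread("pics/a.png");b=cv2.imread("pics/b.png")
c=np.zeros((576,800,3),np.uint8)
a=cv2.resize(a,None,fx=.5,fy=.5); c[:240 if 0 else 325,:750]=b; h,w=a.shape[:2]; h=min(h,250); c[325:325+h,:w]=a[:h]
t=cv2.imread("pics/scene0.png")[205:260,260:345]; t=cv2.resize(t,None,fx=4.5,fy=4.5,interpolation=2)
c[326:326+len(t),300:300+t.shape[1]]=t
cv2.imwrite("pics/c.png",c)
E
```

```text
(no output)
```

View pics/c.png

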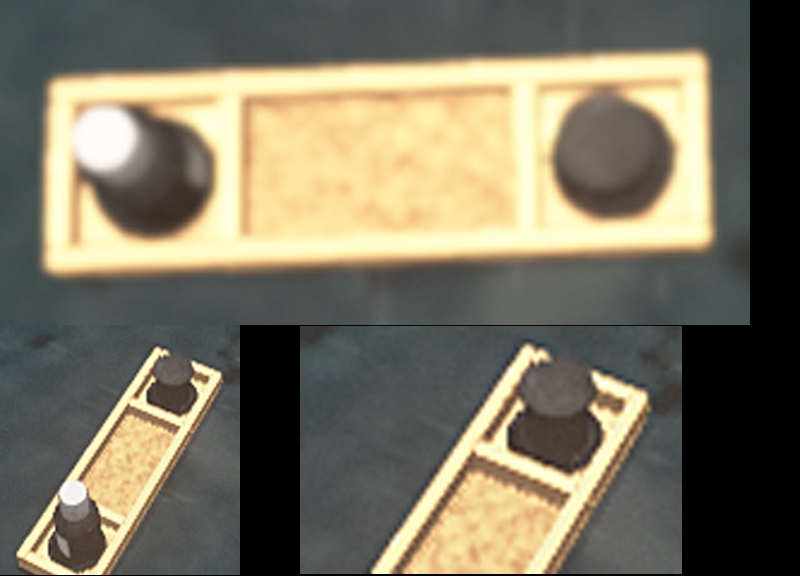

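The spool's flange disc sits at top (285.4,223.7) and scene (317,217.9). The caddy's rim corners are clear in both views: top crop (52,76), (706,54), (710,246) and (45,270).

```bash
python3 - <<'E'
from h import *
t=lambda u,v:((u+.5)/5-.5+165,(v+.5)/5-.5+195)
s=lambda u,v:((u-300+.5)/4.5-.5+260,(v-326+.5)/4.5-.5+205)
print("spool top",tri(s(558,386),t(604,146)))
print("far-y",tri(s(530,345),t(706,54)));print("near-y",tri(s(648,397),t(710,246)));print("far+y",tri((252.5,295.5),t(52,76)))
C=np.array([plane("top",t(*p),.026) for p in((52,76),(706,54),(710,246),(45,270))]);print(C.round(4))
print(np.linalg.norm(C-np.roll(C,-1,0),axis=1).round(4))
# inner divider corners of bay rim
for n,p in(("bay",(245,92)),("bay",(517,84)),("bay",(517,235)),("bay",(243,245))):print(n,plane("top",t(*p),.026).round(4))
print("spool at .05",plane("top",t(604,146),.05));print("red at .092 check",plane("top",(414.89,224.45),.085))
E
```

```text
spool top (array([0.50783062, 0.06311732, 0.06087014]), np.float64(0.002218800467398348))
far-y (array([0.5513501 , 0.01913065, 0.0269999 ]), np.float64(0.0028356942800143643))
near-y (array([0.46907603, 0.02130273, 0.02441118]), np.float64(0.0028161033385319554))
far+y (array([0.55452019, 0.30688338, 0.02762935]), np.float64(0.004693781940415036))
[[0.5573 0.308  0.026 ]
 [0.553  0.0194 0.026 ]
 [0.4674 0.021  0.026 ]
 [0.471  0.3093 0.026 ]]
[0.2886 0.0856 0.2884 0.0863]
bay [0.5458 0.2229 0.026 ]
bay [0.5436 0.1031 0.026 ]
bay [0.4763 0.1046 0.026 ]
bay [0.4777 0.2235 0.026 ]
spool at .05 [0.50894275 0.06375386 0.05      ]
red at .092 check [ 0.48726821 -0.20634197  0.085     ]
```

The measurements hold up. The rim is 288 x 86 mm at z ≈ .026, the spool top is about .06 (.058 expected), and the red cap is at z = .081. That puts the caddy centre at about (.512,.1645), the spool at (.508,.063) and the red cap at about (.488,-.208). I'll close along world x, so the gripper body stays clear of the black bottle.

Careful with the scale: shifts go in shares of 0.75 m and turns go in shares of pi rad. That gives: 0.575 m / 0.75 = 0.7667, -0.502 m / 0.75 = -0.6693, -1.251 rad / 3.1416 = -0.3982.

Emit:
inch_along:
  rows: {"steps": [[0.088,-0.6693,0.7667,0,-0.3982],[0.088,-0.6693,0.7667,0,-0.3982],[0.088,-0.6693,0.7667,0,-0.3982],[0.088,-0.6693,0.7667,0,-0.3982],[0.088,-0.6693,0.7667,0,-0.3982],[0.088,-0.6693,0.7667,0,-0.3982],[0.088,-0.6693,0.7667,0,-0.3982],[0.088,-0.6693,0.7667,0,-0.3982],[0.088,-0.6693,0.7667,0,-0.3982],[0.088,-0.6693,0.7667,0,-0.3982],[0.088,-0.6693,0.7667,0,-0.3982],[0.088,-0.6693,0.7667,0,-0.3982],[0.088,-0.6693,0.7667,0,-0.3982],[0.088,-0.6693,0.7667,0,-0.3982],[0.088,-0.6693,0.7667,0,-0.3982],[0.088,-0.6693,0.7667,0,-0.3982],[0.088,-0.6693,0.7667,0,-0.3982],[0.088,-0.6693,0.7667,0,-0.3982],[0.088,-0.6693,0.7667,0,-0.3982],[0.088,-0.6693,0.7667,0,-0.3982]]}

```text
t: 1.77
eef_pos: [0.5089, 0.0659, 0.2258]
ee_rot: [3.141, -0.0, -1.568]
force: [0.6, -1.1, -1.0]
width: 0.0875
gripper_force: 0.0
```

Converted, 0.14 m / 0.75 = 0.1867, 0.12 m / 0.75 = 0.16.

Emit:
inch_along:
  rows: {"steps": [[0.088,0,0,0.0533,0],[0.088,0,0,0.1067,0],[0.088,0,0,0.16,0],[0.088,0,0,0.1867,0],[0.088,0,0,0.1867,0]]}

```text
t: 2.18
eef_pos: [0.5042, 0.0608, 0.082]
ee_rot: [3.133, -0.003, -1.572]
force: [0.0, -1.3, 0.0]
width: 0.0876
gripper_force: 0.0
```

```bash
python3 - <<'E'
from h import *
c=[]
for n,(x,y,w,h) in(("scene",(245,160,110,160)),("top",(165,180,200,100))):
    f=arm.grab_frame(n)[y:y+h,x:x+w,::-1]; c.append(cv2.resize(f,(400*w//max(w,1) if n=="top" else 390,200*2 if n=="top" else 560),interpolation=2))
o=np.zeros((560,800,3),np.uint8);o[:,:390]=c[0];o[:400,390:790]=c[1];cv2.imwrite("pics/d.png",o)
print(arm.get_state()["eef_pos"])
E
```

```text
[0.50784268 0.06223674 0.08673007]
```

View pics/d.png

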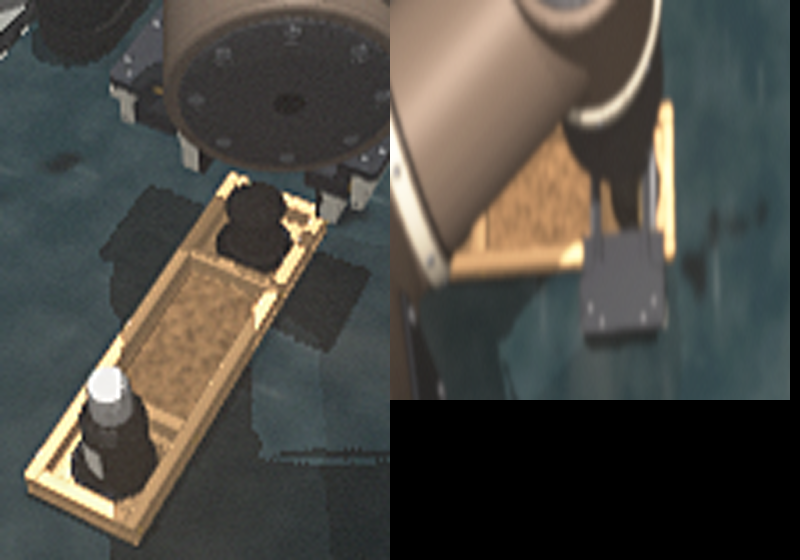

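The left half (scene) shows the fingers at about (190,150) and (335,200), either side of the spool at (255,215). The alignment along y is good, so I'll descend and grip.

Converted, 0.055 m / 0.75 = 0.0733, 0.045 m / 0.75 = 0.06.

Emit:
inch_along:
  rows: {"steps": [[0.088,0,0,0.04,0],[0.088,0,0,0.06,0],[0.088,0,0,0.0733,0],[0.088,0,0,0.0733,0],[0.088,0,0,0.0733,0],[0.06,0,0,0.0733,0],[0.05,0,0,0.0733,0],[0.03,0,0,0.0733,0],[0.03,0,0,0.0733,0],[0.03,0,0,0.0733,0],[0.03,0,0,0.0733,0],[0.03,0,0,0.0733,0],[0.03,0,0,0.0733,0]]}
  force: 20

```text
t: 3.37
eef_pos: [0.5081, 0.063, 0.0317]
ee_rot: [-3.141, 0.0, -1.571]
force: [-0.1, -0.1, 1.5]
width: 0.0439
gripper_force: 20.0
```

Converted, -0.1 m / 0.75 = -0.1333, -0.004 m / 0.75 = -0.0053.

Emit:
inch_along:
  rows: {"steps": [[0.03,0,0,-0.0267,0],[0.03,0,0,-0.06,0],[0.03,0,0,-0.0667,0],[0.03,-0.0267,-0.0053,-0.0667,0],[0.03,-0.06,-0.0053,-0.0667,0],[0.03,-0.0933,-0.0053,-0.0667,0],[0.03,-0.12,-0.0053,-0.0667,0],[0.03,-0.1333,-0.0053,-0.0667,0],[0.03,-0.1333,-0.0053,-0.0667,0],[0.03,-0.1333,-0.0053,-0.0667,0],[0.03,-0.1333,-0.0053,-0.0467,0],[0.03,-0.1333,-0.0053,-0.0267,0],[0.03,-0.1333,-0.0053,-0.0133,0],[0.03,-0.1333,-0.0053,-0.0067,0],[0.03,-0.1333,-0.0053,-0.0027,0],[0.03,-0.1333,-0.0053,-0.0027,0],[0.03,-0.1333,-0.0053,-0.0013,0],[0.03,-0.1333,-0.0053,-0.0013,0]]}
  force: 20

```text
t: 4.87
eef_pos: [0.5123, 0.163, 0.033]
ee_rot: [-3.141, 0.0, -1.571]
force: [0.1, -0.3, 0.6]
width: 0.0435
gripper_force: 20.0
```

Converted, 0.0015 m / 0.75 = 0.002, 0.001 m / 0.75 = 0.0013.

Emit:
inch_along:
  rows: {"steps": [[0.03,0,0,0.0013,0],[0.03,0,0,0.0013,0],[0.03,0,0,0.002,0],[0.03,0,0,0.002,0],[0.03,0,0,0.002,0]]}
  force: 20

```text
t: 5.28
eef_pos: [0.5121, 0.1631, 0.0317]
ee_rot: [-3.141, 0.0, -1.57]
force: [-1.7, 0.5, 5.5]
width: 0.0435
gripper_force: 20.0
```

Contact is 5.5 N, so the spool is on the floor. I'll open, then lift clear and take both views.

Converted, 0.25 m / 0.75 = 0.3333, 0.24 m / 0.75 = 0.32.

Emit:
inch_along:
  rows: {"steps": [[0.06,0,0,0,0],[0.088,0,0,0,0],[0.088,0,0,0,0],[0.088,0,0,0,0],[0.088,0,0,0,0],[0.088,0,0,-0.0267,0],[0.088,0,0,-0.0667,0],[0.088,0,0,-0.12,0],[0.088,0,0,-0.1733,0],[0.088,0.0533,0,-0.2,0],[0.088,0.1067,0,-0.2,0],[0.088,0.16,0,-0.2,0],[0.088,0.2133,0,-0.2,0],[0.088,0.2667,0,-0.2,0],[0.088,0.32,0,-0.2,0],[0.088,0.3333,0,-0.2,0],[0.088,0.3333,0,-0.2,0]]}

```text
t: 6.7
eef_pos: [0.5114, -0.0898, 0.1809]
ee_rot: [3.141, -0.0, -1.575]
force: [0.2, 0.2, -0.7]
width: 0.0874
gripper_force: 0.0
```

```bash
python3 - <<'E'
from h import *
S=arm.grab_frame("scene")[:,:,::-1];T=arm.grab_frame("top")[:,:,::-1]
o=np.zeros((600,800,3),np.uint8)
o[:600,:400]=cv2.resize(S[130:310,245:365],(400,600),interpolation=2)
o[:300,400:]=cv2.resize(T[180:270,165:285+0],(400,300),interpolation=2)
o[300:,400:]=cv2.resize(T[170:260,380:500],(400,300),interpolation=2)
cv2.imwrite("pics/e.png",o);cv2.imwrite("pics/scene1.png",S);cv2.imwrite("pics/top1.png",T)
E
```

```text
(no output)
```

View pics/e.png

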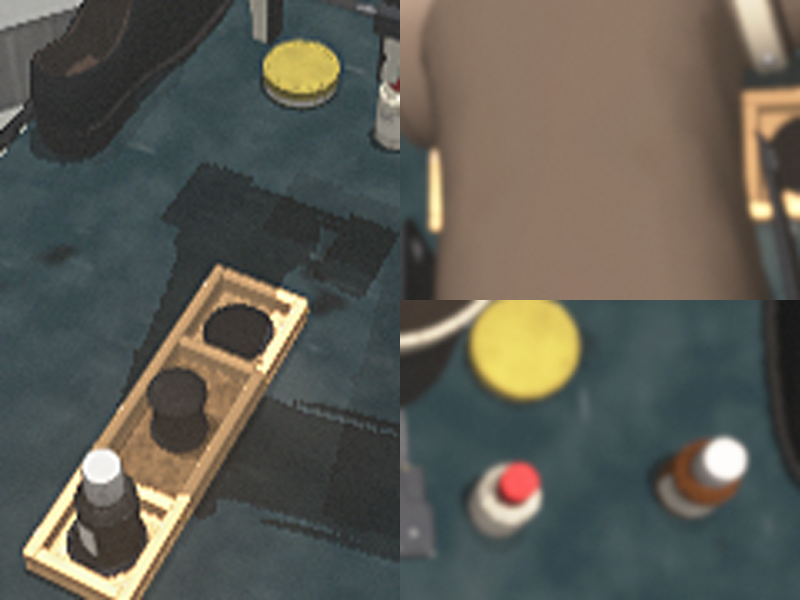

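The scene panel (left) shows the spool upright in the bay at (180,405) and the black bottle standing at (105,520); the freed well holds only a dark floor disc at (240,330). The red bottle hasn't moved; its cap is at crop (519,482). Its neighbours clear the fingers, so I'll go to the red cap.

Converted, 0.12 m / 0.75 = 0.16, 0.116 m / 0.75 = 0.1547.

Emit:
inch_along:
  rows: {"steps": [[0.088,0.0533,0.0107,0,0],[0.088,0.1067,0.0213,0,0],[0.088,0.16,0.032,0,0],[0.088,0.16,0.032,0,0],[0.088,0.16,0.032,0.04,0],[0.088,0.16,0.032,0.08,0],[0.088,0.16,0.032,0.12,0],[0.088,0.16,0.032,0.14,0],[0.088,0.16,0.032,0.1547,0],[0.088,0.16,0.032,0.1547,0],[0.07,0.16,0.032,0.1547,0],[0.055,0.16,0.032,0.1547,0],[0.045,0.16,0.032,0.1547,0],[0.035,0.16,0.032,0.1547,0],[0.028,0.16,0.032,0.1547,0],[0.015,0.16,0.032,0.1547,0],[0.015,0.16,0.032,0.1547,0],[0.015,0.16,0.032,0.1547,0],[0.015,0.16,0.032,0.1547,0],[0.015,0.16,0.032,0.1547,0]]}
  force: 20

```text
t: 8.47
eef_pos: [0.4879, -0.2071, 0.0651]
ee_rot: [3.142, 0.0, -1.571]
force: [-0.9, -0.5, 1.0]
width: 0.0266
gripper_force: 0.0
```

Emit:
inch_along:
  rows: {"steps": [[0.015,0,0,0,0],[0.015,0,0,0,0],[0.015,0,0,0,0],[0.015,0,0,0,0]]}
  force: 25

```text
t: 8.8
eef_pos: [0.4879, -0.2071, 0.065]
ee_rot: [3.142, 0.0, -1.571]
force: [-0.2, -0.3, -0.7]
width: 0.0238
gripper_force: 25.0
```

Emit:
inch_along:
  rows: {"steps": [[0.015,0,0,-0.0133,0],[0.015,0,0,-0.04,0],[0.015,0,0,-0.0667,0],[0.015,0,0,-0.08,0],[0.015,0,0,-0.08,0],[0.015,0,0,-0.08,0]]}
  force: 25

```text
t: 9.3
eef_pos: [0.4881, -0.207, 0.1255]
ee_rot: [-3.14, 0.0, -1.571]
force: [0.2, -0.0, -1.3]
width: 0.0234
gripper_force: 25.0
```

```bash
python3 - <<'E'
from h import *
S=arm.grab_frame("scene")[:,:,::-1];T=arm.grab_frame("top")[:,:,::-1]
o=np.zeros((450,800,3),np.uint8)
o[:,:400]=cv2.resize(S[100:190,325:405],(400,450),interpolation=2)
o[:,400:]=cv2.resize(T[180:270,370:450],(400,450),interpolation=2)
cv2.imwrite("pics/f.png",o)
E
```

```text
(no output)
```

View pics/f.png

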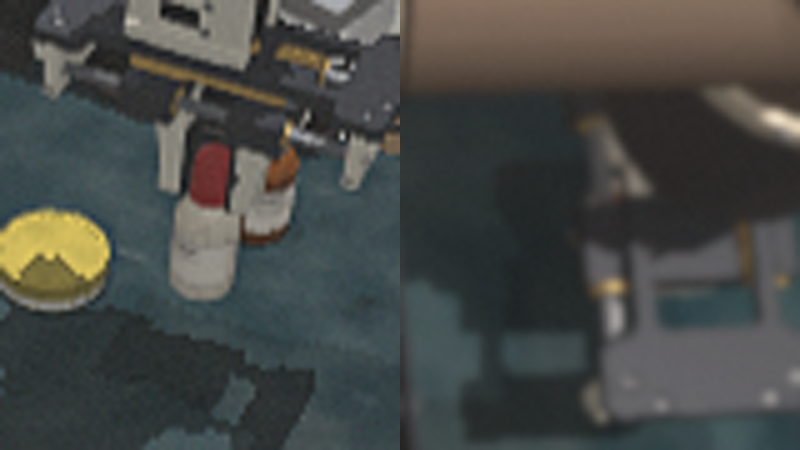

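The bottle is held upright: the red cap at (210,175) is between the fingers and the base is at (205,285), well off the table. Next I'll carry it to the freed well and lower it most of the way.

Converted, -0.27 m / 0.75 = -0.36, -0.0225 m / 0.75 = -0.03.

Emit:
inch_along:
  rows: {"steps": [[0.015,-0.0267,-0.0027,0,0],[0.015,-0.0733,-0.0067,0,0],[0.015,-0.12,-0.0107,0,0],[0.015,-0.1667,-0.0147,0,0],[0.015,-0.2133,-0.0187,0,0],[0.015,-0.26,-0.0227,0,0],[0.015,-0.3067,-0.0267,0,0],[0.015,-0.34,-0.0293,0,0],[0.015,-0.36,-0.03,0,0],[0.015,-0.36,-0.03,0,0],[0.015,-0.36,-0.03,0,0],[0.015,-0.36,-0.03,0,0]]}

```text
t: 10.4
eef_pos: [0.5098, 0.0623, 0.1242]
ee_rot: [3.14, -0.001, -1.571]
force: [1.0, 0.4, 0.0]
width: 0.0234
gripper_force: 25.0
```

```bash
python3 - <<'E'
from h import *
S=arm.grab_frame("scene")[:,:,::-1]
cv2.imwrite("pics/g.png",cv2.resize(S[150:310,245:375],(488,600),interpolation=2))
E
```

```text
(no output)
```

View pics/g.png

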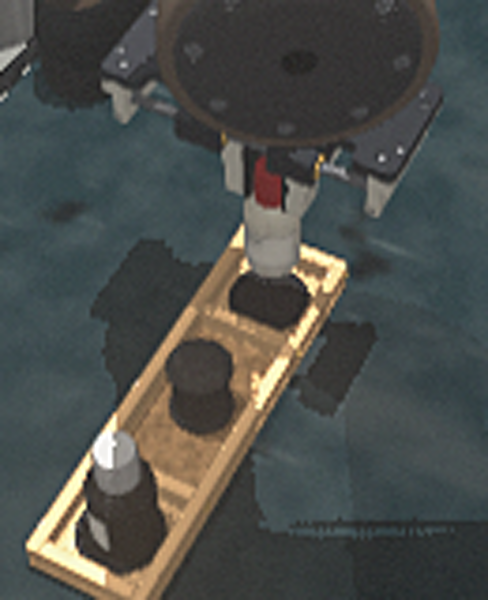

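The bottle hangs upright at (270,235), above the empty well at (270,295). Lowering it now.

Converted, 0.05 m / 0.75 = 0.0667, 0.049 m / 0.75 = 0.0653.

Emit:
inch_along:
  rows: {"steps": [[0.015,0,0,0.02,0],[0.015,0,0,0.04,0],[0.015,0,0,0.0533,0],[0.015,0,0,0.0613,0],[0.015,0,0,0.0653,0],[0.015,0,0,0.0667,0],[0.015,0,0,0.0667,0],[0.015,0,0,0.0667,0]]}

```text
t: 11.12
eef_pos: [0.5108, 0.063, 0.0756]
ee_rot: [-3.141, 0.0, -1.571]
force: [0.4, -0.2, -0.4]
width: 0.0235
gripper_force: 25.0
```

Converted, 0.003 m / 0.75 = 0.004, 0.002 m / 0.75 = 0.0027.

Emit:
inch_along:
  rows: {"steps": [[0.015,0,0,0.0013,0],[0.015,0,0,0.0027,0],[0.015,0,0,0.004,0],[0.015,0,0,0.004,0],[0.015,0,0,0.004,0]]}

```text
t: 11.53
eef_pos: [0.5108, 0.0631, 0.073]
ee_rot: [-3.141, 0.0, -1.57]
force: [-2.3, -0.8, 7.0]
width: 0.0233
gripper_force: 25.0
```

The reading of 7 N at z = .073 (= .065 + .008) means it's on the floor. Release and retreat.

Converted, 0.25 m / 0.75 = 0.3333, 0.24 m / 0.75 = 0.32.

Emit:
inch_along:
  rows: {"steps": [[0.015,0,0,-0.0007,0],[0.03,0,0,-0.0007,0],[0.06,0,0,-0.0007,0],[0.088,0,0,-0.0007,0],[0.088,0,0,-0.0007,0],[0.088,0,0,-0.0007,0],[0.088,0,0,-0.0267,0],[0.088,0,0,-0.0667,0],[0.088,0,0,-0.12,0],[0.088,0,0,-0.1733,0],[0.088,0.0533,0,-0.2,0],[0.088,0.1067,0,-0.2,0],[0.088,0.16,0,-0.2,0],[0.088,0.2133,0,-0.2,0],[0.088,0.2667,0,-0.2,0],[0.088,0.32,0,-0.2,0],[0.088,0.3333,0,-0.2,0],[0.088,0.3333,0,-0.2,0],[0.088,0.3333,0,-0.2,0]]}

```text
t: 13.12
eef_pos: [0.5101, -0.1878, 0.2217]
ee_rot: [3.141, 0.0, -1.573]
force: [-0.1, 0.6, 0.1]
width: 0.0875
gripper_force: 0.0
```

```bash
python3 - <<'E'
from h import *
S=arm.grab_frame("scene")[:,:,::-1]
cv2.imwrite("pics/i.png",cv2.resize(S[150:310,245:375],(488,600),interpolation=2))
E
```

```text
(no output)
```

View pics/i.png

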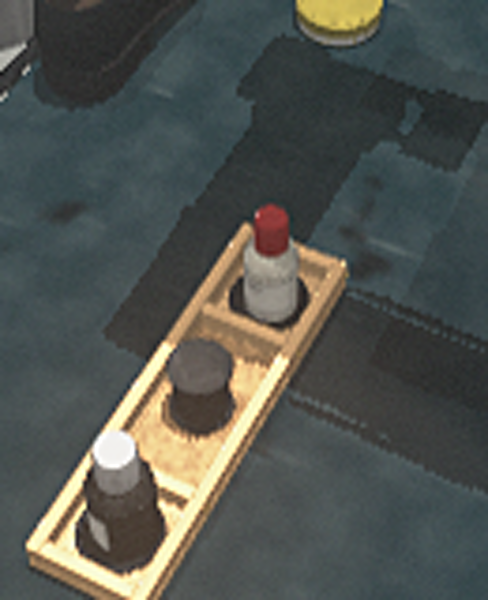

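All three stand upright: the red-capped bottle in its well at (270,280), the spool in the bay at (200,385) and the black bottle at (120,510). The arm is clear, so I'm handing it in.

```bash
python3 -c "from station import arm; print(arm.job_done())"
```

```text
the job is handed in; nothing more can be done
None
```

The job is handed in at about 13 s: the last picture shows the spool upright in the middle bay, the red-capped bottle upright in the freed well and the black bottle still in its own well; no verdict was shown.

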